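Set up the bobbin sander and hold a clarinet blank in its corner

ROBOT

A 6-joint arm with a two-finger parallel gripper is mounted at the origin on the work surface. World frame = base frame: x ahead of the robot, y to its left, z up, the work surface at z = 0. Lengths are in m, angles in rad, forces in N, time in s.
With the tool pointing down it reaches from about 0.35 to 0.975 m from the base axis. Payload 7.1 kg.
Tool frame: the origin (TCP) lies midway between the tips of the shut fingers; the grasp point (between the pads) lies 19 mm behind it; z points along the fingers, y is the line along which they close (so a half turn about z gives the same grasp; the last joint's range is limited). The gripper opens to 88 mm and grips with 3 to 60 N. Pads are 20 mm wide; open, the fingers measure 115 mm over their backs; the gripper's body (75 mm by 178 mm) begins 61 mm behind the grasp point.
Start: joints at [1.208, 0.423, 1.63, -0, 1.089, -0.019], TCP at [0.211, 0.588, 0.223] pointing down, gripper open.
Joint ranges: [-3, 3], [-0.9, 2.11], [0.09, 2.58], [-1.31, 4.45], [0.11, 2.69], [-2.54, 2.54]. Speed limits (rad/s): [2.39, 2.39, 3.01, 3.14, 3.14, 3.14].

INTERFACE

Orientations are given as a 3x3 rotation matrix whose columns are the frame's x, y, z axes.
In Python, from bench import * gives the robot as it stands.
- The arm moves only by the tool send_rows, never from a script. Its argument "deltas" is a list of rows, each an object with "angular": the turn, a rotation vector about the tool's x, y, z in degrees, a list of three; "linear": the shift along the tool's x, y, z in m, a list of three; "fingers": the closure, from 0 (fully open) to 1 (shut). In form: [{"angular": [rx, ry, rz], "linear": [x, y, z], "fingers": fingers}, ...]. A call has 1 to 10 rows; each row is the pose to reach, as a shift and turn from the pose commanded when the call began, along the tool's axes at that moment; what a row does not reach only later rows make up. A row lasts 1/12 s, in which the tool goes at most 41.7 mm and 7.16 degrees, less where a joint would pass 70% of its speed; a pose out of reach is approached as far as the arm can. A call with a gripper value outside its range is refused whole. The fingers move at their own pace and stop on an object; "newtons" is the grip in N (left out, the last holds). Time passes only in rows, so rows that repeat a pose let the fingers close. It gives the time, the measured TCP pose, the force, the opening and the grip force at its end, in the units of the state.
- get_state(): the state, without advancing time (a new reading comes with each control period).
- snapshot(name): name is "side" or "top"; returns (picture, depth): 400x640x3 uint8, red, green, blue; 400x640 float32, m along the optical axis (not along the pixel's ray), 0 where there is no reading.
- camera_info(name): a dict with "intrinsics" (3x3 intrinsics, pixels), "dist_coeffs" ([k1, k2, p1, p2, k3] as OpenCV has them; the pictures are not rectified), "xyz" and "orientation" of the camera in the world. Camera axes: x right, y up, looking along -z (the intrinsics and any distortion apply to the point x, -y, -z); pixel columns grow to the right and rows downward; lengths in m; the calibration is good to about 2 mm. A picture is of the moment at which its call begins. camera_info takes no time and is no camera call.
- hand_in(): hands the job in; it is judged then, once.
Trained networks look in the newest picture that a camera, given by its name, has taken for a name from the list of things; names that differ only in an ending like _2 or _b are one class to them, and where a whole thing is asked for, a point or a joint stands for the part that bears it (a point fixed in the world has none). Each returns a list of dicts, best first, with "confidence" (0 to 1); they miss things now and then, are a little off and sometimes report something else, mostly with a low value. They report only what shows in the picture. A call takes as long as a camera call. They do not tell look-alikes from the thing itself.
- cut_out(name, camera): "pixels" (400x640 bool, what is visible of it) and "centre" ([column, row] in pixels, amid what is visible of it).
The state is a dict: "t": time; "joint_pos": joint angles; "joint_velocities": joint speeds; "effort": joint torques, N m; "eef_pos": TCP position; "tool_rot": TCP orientation; "force": force on the tool from outside, world axes, zero at the start; "moment": the same for the moment, N m; "grip_width": finger opening in m; "grasp_force": force on a finger pad.
Only numpy, scipy, OpenCV 4.12 (cv2) and the standard library are available. Lean on these libraries where they do the work, as an engineer would, in place of code of your own. Each camera call takes 0.05 s, during which the arm holds its last target. There are 200 camera calls.

TASK

Get the bobbin sander ready: fit the loose sanding bobbin on the upright spindle, right down on its seat, and let go of it. Then stand the larger dark wood blank flat on the sander's plate, push it into the corner so that its long side is flush against the long fence and its end against the short end stop, and finish while still holding it there, pressed against both at once with a clear push. Leave everything else on the bench where it is.

Things in the scene. Friction and masses are not known exactly. Their poses are not given: they have to be found in the camera images.
- bobbin_mid (a point): Middle of the loose sanding bobbin: an upright brown abrasive drum with a black rubber core, 46 mm in diameter over its middle 56 mm, 62 mm tall in all (the core, 29 mm across, stands 3 mm proud at each end), with a 15 mm bore right through, 0.09 kg. The point lies on its axis, half-way up (31 mm above its underside); z is its axis. Both ends are alike. It stands on the bench to the left or the right of the plate.
- bobbin: The same bobbin; origin on its axis at the underside, z up along the axis.
- blank_mid (a point): Centre of the loose hardwood blank: a dark wooden block 90 mm long (its x), 40 mm wide (its y), 64 mm tall (its z), about 0.24 kg. The point lies in its middle, 32 mm above its underside. It stands on the bench on the other side of the plate from the bobbin.
- blank: The same blank; origin at the centre of its underside, same axes.
- sander: The sander's grey top plate, fixed to the bench: 180 mm (its x) by 260 mm (its y), 20 mm thick. Origin: centre of its underside, on the bench; x points roughly away from the robot, y to the left, z up. Its place and yaw vary from run to run.
- spindle (a point): Foot of the sander's upright steel spindle, on its axis, at the top of the small round seat the bobbin rests on; same axes as the plate. It is 26 mm above the bench (6 mm above the plate). The spindle rises 66 mm above this point, is 12 mm in diameter and tapers to 5 mm over its last 6 mm. A seated bobbin's middle is 31 mm above this point, and the tip of the spindle stands 4 mm out of its top.
- corner (a point): The inner corner on the top face of the plate (20 mm above the bench) where fence and end stop meet; same axes as the plate. The fence is on its +x side, the end stop on its +y side: the pocket for the blank lies towards -x and -y. With the blank home (length along y) its middle is at x = -20, y = -45, z = +32 mm from here. Fence and stop are rigid.
- fence: The long stop, a plain aluminium bar on the far edge of the plate, 14 mm thick, 120 mm long (along the plate's y), 22 mm high above the plate. Its flat face looks to the plate's -x. Origin: centre of its underside.
- stop: The short end stop, a plain aluminium bar 50 mm long (along the plate's x), 14 mm thick, 22 mm high above the plate, square to the fence at its left end. Its flat face looks to the plate's -y. Origin: centre of its underside. Friction of the blank on the plate/stops (coefficient about 0.6) takes up part of a sideways push, more if the blank is also pressed down hard.
- offcut: Bystander: small dark wood offcut lying flat, 55 x 28 x 22 mm, in front of the plate.
- reel: Bystander: pale wooden thread reel, 34 mm across its flanges, 36 mm tall, standing.
- barrel: Bystander: black clarinet barrel, a tube 32 mm across with an 18 mm bore, 55 mm tall, standing.
- jar: Bystander: jar with a steel lid, 60 mm across, 75 mm tall.
- driver: Bystander: screwdriver lying beyond the plate.
- tin: Bystander: open aluminium cup, 64 mm across, 45 mm tall.
- mallet: Bystander: hammer lying on the left.
Things that resemble listed ones, but are neither listed nor needed, are in the scene too. Leave any green look-alike of the bobbin alone.

How it is judged:
By the outcome, as a careful person would: the job done as asked, in the order asked, and still so for the second after the job is handed in, while the arm keeps its last pose, push and grip.
It also fails if it takes over 72 s, if anything falls off the work surface, if the arm or the gripper's body presses on something with over 40 N, if the wrist force passes 120 N, or if a joint passes its speed limit or range.

## Working session

There is one attempt and no reset: what is moved stays moved. The work goes in short steps, Python scripts to look and compute and a tool call to move; the robot and the scene stay as the last step left them, time stands still between calls to the robot, and variables do not carry over. Pictures are saved under pics/ and viewed, at most 10 in all, crops included, and the job is handed in when it is done.

Besides the shell and the picture viewer there is one more tool, called by a JSON object that holds its "api" and its "payload", one argument or row to a line. send_rows: Moves the arm, as the interface text tells. Its arguments: {"type":"object","properties":{"deltas":{"type":"array"},"newtons":{"type":"number"}},"required":["deltas"]}

```bash
ls; mkdir -p pics; python3 - <<'E'
from bench import *
import cv2
s=get_state();print(s['t'],s['eef_pos'],s['tool_rot'],s['force'],s['grip_width'])
for n in("top","side"):
    p,d=snapshot(n);cv2.imwrite(f"pics/{n}0.png",p[:,:,::-1]);c=camera_info(n);print(n,c)
E
```

```text
pics
0.0 [0.21045172 0.5879341  0.22193117] [[-9.41471621e-01  3.37091838e-01 -5.28046085e-04]
 [ 3.37092250e-01  9.41470622e-01 -1.37246568e-03]
 [ 3.44928949e-05 -1.47013774e-03 -9.99998919e-01]] [ 0.35964084 -0.0071025  -0.29503537] 0.08785352957781502
top {'intrinsics': array([[448.0036051,   0.       , 319.9391876],
       [  0.       , 448.0036051, 190.4559117],
       [  0.       ,   0.       ,   1.       ]]), 'dist_coeffs': array([0.00226008, 0.        , 0.        , 0.        , 0.        ]), 'xyz': array([0.40638102, 0.08358259, 1.16390429]), 'orientation': array([[-0.02006087,  0.99078121, -0.13397818],
       [-0.99978382, -0.02061217, -0.00272892],
       [-0.00546534,  0.13389448,  0.99098052]])}
side {'intrinsics': array([[420.52641867,   0.        , 319.81741124],
       [  0.        , 420.52641867, 201.21984103],
       [  0.        ,   0.        ,   1.        ]]), 'dist_coeffs': array([-0.08806337,  0.        ,  0.        ,  0.        ,  0.        ]), 'xyz': array([ 0.46051331, -0.76146839,  1.04744657]), 'orientation': array([[ 0.9890993 ,  0.11886961, -0.0869057 ],
       [-0.14670142,  0.74458784, -0.65120477],
       [-0.01269953,  0.65685537,  0.75390964]])}
```

View pics/top0.png

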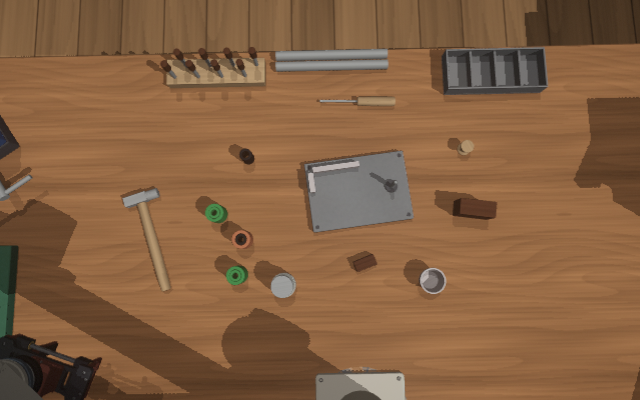

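View pics/side0.png

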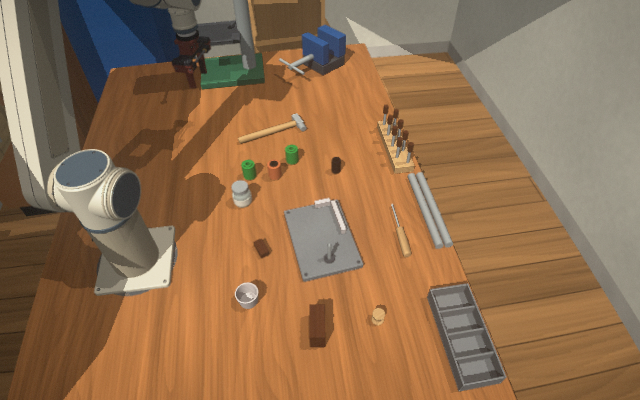

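The top picture shows the brown bobbin at (242,239), with green look-alikes at (215,213) and (236,275). The large dark blank is at (475,208), the small offcut at (364,262), the plate around (358,191), the spindle at (391,186) and the corner near (314,172). The side view agrees, with the brown bobbin at (274,170) and the blank at (318,325). Only the brown one fits the bobbin's description, and only the large dark block on the other side fits the blank's.

```bash
cat > h.py <<'E'
from bench import *
import cv2, numpy as np
def cloud(n,d):
    c=camera_info(n);K=c["intrinsics"];h,w=d.shape
    uv=np.stack(np.meshgrid(np.arange(w),np.arange(h)),-1).reshape(-1,1,2).astype(float)
    u=cv2.undistortPoints(uv,K,c["dist_coeffs"])[:,0]
    P=np.c_[u[:,0],-u[:,1],-np.ones(len(u))]*d.reshape(-1,1)
    W=P@c["orientation"].T+c["xyz"];W[d.reshape(-1)==0]=np.nan
    return W.reshape(h,w,3)
def proj(n,X):
    c=camera_info(n);q=(np.atleast_2d(X)-c["xyz"])@c["orientation"];q=q*[1,-1,-1]
    return cv2.projectPoints(q,np.zeros(3),np.zeros(3),c["intrinsics"],c["dist_coeffs"])[0][:,0]
def circ(P):
    A=np.c_[2*P[:,:2],np.ones(len(P))];s=np.linalg.lstsq(A,(P[:,:2]**2).sum(1),rcond=None)[0]
    return s[:2],np.sqrt(s[2]+s[:2]@s[:2])
def rect(P):
    (c,s,a)=cv2.minAreaRect((P[:,:2]*1000).astype(np.float32));return np.round(c,1),np.round(s,1),round(a,2)
E
python3 - <<'E'
from h import *
for n in("top","side"):
    p,d=snapshot(n);W=cloud(n,d);np.save(f"{n}.npy",W)
    print(n,'bench z',np.nanmedian(W[280:330,300:340,2]) if n=="top" else '')
    for t in("bobbin","blank","sander","spindle","corner","fence","stop"):
        for r in cut_out(t,n)[:4]:
            if r["confidence"]<.2: continue
            Q=W[r["pixels"]];Q=Q[~np.isnan(Q[:,0])];z=Q[:,2]
            print(t,round(r["confidence"],2),np.round(r["centre"]),len(Q),'z',np.round(np.percentile(z,[2,50,98]),3),'mean',np.round(Q.mean(0),3),end=' ')
            T=Q[z>np.percentile(z,97)-.006]
            if len(T)>5: print(rect(T),end='')
            print()
E
python3 - <<'E'
import cv2
a=cv2.imread('pics/top0.png')
i=cv2.resize(a[195:295,190:310],None,fx=4,fy=4,interpolation=2);j=cv2.resize(a[145:235,295:405],None,fx=4,fy=4,interpolation=2)
cv2.imwrite('pics/c1.png',i);cv2.imwrite('pics/c2.png',j)
E
```

```text
top bench z -0.001038516781522003
bobbin 0.87 [237. 275.] 317 z [0.006 0.058 0.064] mean [0.354 0.296 0.052] (array([354. , 298.3]), array([42.1, 40.7]), 89.61)
bobbin 0.77 [242. 242.] 313 z [-0.001  0.057  0.063] mean [0.441 0.282 0.05 ] (array([439.6, 285.4]), array([41.8, 41.2]), 45.13)
bobbin 0.63 [214. 213.] 350 z [-0.001  0.056  0.062] mean [0.506 0.348 0.047] (array([507.6, 351.1]), array([40.7, 42.8]), 58.92)
blank 0.83 [472. 208.] 811 z [0.003 0.062 0.067] mean [ 0.503 -0.295  0.054] (array([ 504.7, -300.9]), array([92.7, 39.8]), 82.39)
sander 0.39 [246. 156.] 200 z [-0.003  0.042  0.057] mean [0.652 0.275 0.034] (array([652.6, 275.8]), array([27.8, 28.2]), 88.7)
spindle 0.95 [361. 191.] 6981 z [0.014 0.019 0.042] mean [ 0.557 -0.011  0.02 ] (array([595.3,  10.4]), array([ 72.8, 216.4]), 2.28)
corner 0.92 [356. 189.] 6910 z [0.014 0.019 0.042] mean [ 0.557 -0.011  0.02 ] (array([595.3,  10.4]), array([ 72.8, 216.4]), 2.28)
corner 0.34 [472. 208.] 728 z [0.01  0.062 0.067] mean [ 0.503 -0.294  0.056] (array([ 504.4, -299.5]), array([90. , 39.1]), 82.71)
fence 0.67 [332. 167.]
[... 836 characters left out ...]
ray([ 507.4, -301.9]), array([90.9, 38.1]), 81.21)
sander 0.67 [321. 241.] 4312 z [0.011 0.02  0.044] mean [ 0.561 -0.023  0.022] (array([598.8,   6.7]), array([ 73.7, 221.2]), 2.39)
sander 0.54 [272. 166.] 239 z [0.004 0.05  0.065] mean [0.443 0.273 0.043] (array([442.4, 283.3]), array([40.8, 40.6]), 86.2)
spindle 0.84 [320. 239.] 4417 z [0.007 0.02  0.044] mean [ 0.562 -0.026  0.022] (array([598.7,   6.8]), array([ 73.7, 221.5]), 2.39)
corner 0.89 [323. 238.] 4470 z [0.003 0.02  0.044] mean [ 0.562 -0.026  0.021] (array([598.7,   6.8]), array([ 73.7, 221.5]), 2.39)
fence 0.69 [338. 218.] 189 z [0.024 0.041 0.046] mean [0.622 0.036 0.039] (array([622.2,  42.7]), array([ 14.5, 120.4]), 7.02)
```

View pics/c1.png

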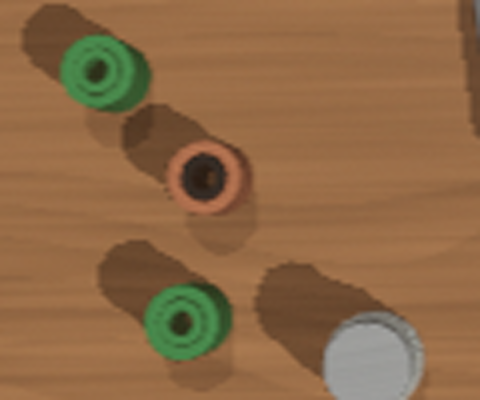

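View pics/c2.png

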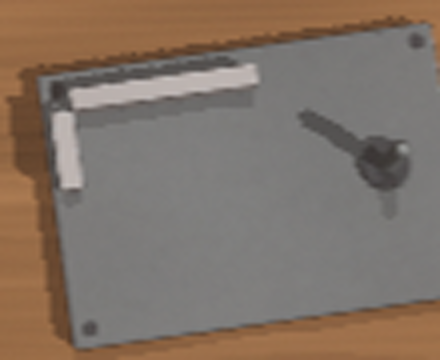

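The crop confirms it: the brown drum with the black core at crop (204,177), i.e. top pixel (242,239), is the bobbin, and its neighbours are green. The plate crop shows the fence, the stop, and the spindle's seat at crop (382,162) with its bright tip at (403,148).

```bash
python3 - <<'E'
from h import *
for n in("top","side"):
    W=np.load(f"{n}.npy");X=W.reshape(-1,3)
    m=(np.hypot(X[:,0]-.565,X[:,1]+.075)<.04)&(X[:,2]>.028)&(X[:,2]<.12)
    Q=X[m];o=np.argsort(Q[:,2]);print(n,'spindle',len(Q));print(np.round(Q[o][::max(1,len(o)//14)],4).tolist())
    m=(abs(X[:,2]-.0195)<.006)&(abs(X[:,0]-.557)<.13)&(abs(X[:,1]+.01)<.17)
    print('plate',m.sum(),rect(X[m]))
    h,w=W.shape[:2]
    # tip/seat pixel in gray
    p=proj(n,[[.569,-.072,.026],[.569,-.072,.092]]);print('proj foot,tip',np.round(p,1).tolist())
E
python3 - <<'E'
import cv2
a=cv2.imread('pics/top0.png')[165:205,370:410];b=cv2.imread('pics/side0.png')[230:270,310:350]
cv2.imwrite('pics/c3.png',cv2.hconcat([cv2.resize(x,None,fx=10,fy=10,interpolation=2) for x in(a,b)]))
E
```

```text
top spindle 47
[[0.5572, -0.1026, 0.0283], [0.5575, -0.0846, 0.0287], [0.5727, -0.085, 0.0304], [0.5637, -0.0937, 0.0378], [0.5651, -0.09, 0.0463], [0.5692, -0.0891, 0.0533], [0.5661, -0.0909, 0.057], [0.5643, -0.0915, 0.069], [0.5638, -0.0934, 0.0723], [0.5726, -0.0901, 0.08], [0.567, -0.0917, 0.0838], [0.5644, -0.0915, 0.0849], [0.5691, -0.089, 0.0866], [0.5665, -0.0936, 0.0872], [0.5712, -0.0912, 0.0887], [0.5685, -0.0957, 0.0898]]
plate 6388 (array([559.4, -10.8]), array([180.3, 260.3]), 6.82)
proj foot,tip [[381.7, 185.8], [385.3, 181.9]]
side spindle 68
[[0.5609, -0.098, 0.0282], [0.5603, -0.102, 0.0292], [0.5716, -0.1041, 0.0297], [0.5747, -0.1028, 0.0322], [0.5748, -0.1021, 0.0364], [0.5668, -0.0979, 0.0422], [0.5693, -0.1, 0.0447], [0.5719, -0.1014, 0.0513], [0.5746, -0.1026, 0.0575], [0.5667, -0.098, 0.0626], [0.5746, -0.1024, 0.0671], [0.5689, -0.1019, 0.0726], [0.5717, -0.1021, 0.0772], [0.5687, -0.1033, 0.0845], [0.5722, -0.0991, 0.0874], [0.5748, -0.1001, 0.0881], [0.569, -0.1015, 0.0915]]
plate 3852 (array([561.6, -12.1]), array([180.5, 264.9]), 6.9)
proj foot,tip [[326.4, 250.7], [326.3, 237.3]]
```

View pics/c3.png

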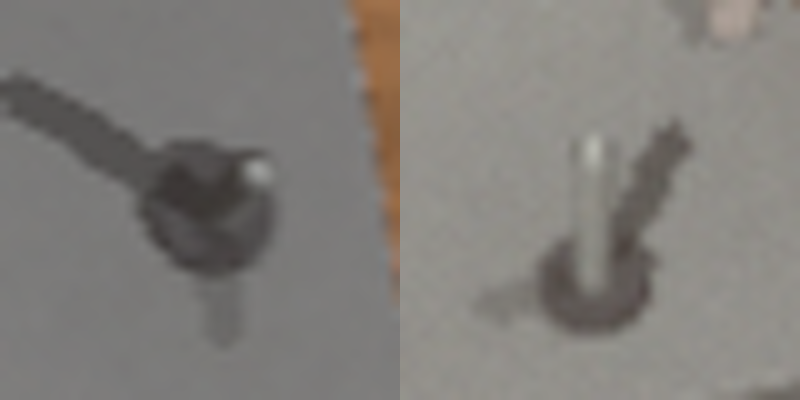

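```bash
cat >> h.py <<'E'
def ray(n,uv,z):
    c=camera_info(n);u=cv2.undistortPoints(np.array([[uv]],float),c["intrinsics"],c["dist_coeffs"])[0,0]
    d=c["orientation"]@np.array([u[0],-u[1],-1]);return c["xyz"]+d*(z-c["xyz"][2])/d[2]
E
python3 - <<'E'
from h import *
print('top seat',ray("top",(390.25,185.35),.026),'tip',ray("top",(395.3,181.35),.091))
print('side seat',ray("side",(329.15,258.),.026),'tip',ray("side",(328.85,243.5),.091))
for n,c in(("top",(.5596,-.0110)),("side",(.5618,-.0118))):
    a=np.deg2rad(6.9);R=np.array([[np.cos(a),-np.sin(a)],[np.sin(a),np.cos(a)]])
    for nm,s in(("top",(.5668,-.0918)),("side",(.570,-.0935))): print(n,nm,R.T@(np.array(s)-c))
# fence/stop faces in world
for n in("top","side"):
    X=np.load(f"{n}.npy").reshape(-1,3)
    for nm,cx,cy in(("fence",.62,.045),("stop",.58,.109)):
        m=(abs(X[:,2]-.041)<.005)&(np.hypot(X[:,0]-cx,X[:,1]-cy)<(.075 if nm=="fence" else .028));print(n,nm,m.sum(),rect(X[m]))
E
```

```text
top seat [ 0.56968347 -0.0938352   0.026     ] tip [ 0.56988069 -0.09631335  0.091     ]
side seat [ 0.5729731  -0.09840892  0.026     ] tip [ 0.57269137 -0.09321551  0.091     ]
top top [-0.0025592  -0.08107978]
top side [ 0.00041339 -0.0831519 ]
side top [-0.00464716 -0.08002127]
side side [-0.00167457 -0.0820934 ]
top fence 302 (array([617.3,  53.6]), array([ 39. , 131.5]), 20.29)
top stop 108 (array([580.7, 110.2]), array([17.8, 51.6]), 88.98)
side fence 186 (array([619.1,  51.5]), array([ 51.8, 135.9]), 25.04)
side stop 66 (array([581.9, 107.6]), array([48.1, 17.1]), 8.31)
```

```bash
cat >> h.py <<'E'
def delta(x,y,z,yaw):
    s=get_state();R=np.array(s["tool_rot"]);p=np.array(s["eef_pos"])
    a=np.deg2rad(yaw);ty=np.array([np.cos(a),np.sin(a),0]);tz=np.array([0,0,-1.]);T=np.c_[np.cross(ty,tz),ty,tz]
    w=np.rad2deg(cv2.Rodrigues(R.T@T)[0].ravel());print('t',round(s['t'],2),'at',np.round(p,4),'lin',np.round(R.T@(np.array([x,y,z])-p),4),'ang',np.round(w,2))
E
python3 -c "
from h import *
delta(.4412,.2843,.15,108)"
```

```text
t 0.9 at [0.2106 0.5884 0.2227] lin [-0.3196 -0.2086  0.0727] ang [ -0.    0.  -37.7]
```

{"api": "send_rows", "payload": {
  "deltas": [
    {"angular": [0,0,-37.7],"linear": [-0.3196,-0.2086,0.0727],"fingers": 0},
    {"angular": [0,0,-37.7],"linear": [-0.3196,-0.2086,0.0727],"fingers": 0},
    {"angular": [0,0,-37.7],"linear": [-0.3196,-0.2086,0.0727],"fingers": 0},
    {"angular": [0,0,-37.7],"linear": [-0.3196,-0.2086,0.0727],"fingers": 0},
    {"angular": [0,0,-37.7],"linear": [-0.3196,-0.2086,0.0727],"fingers": 0},
    {"angular": [0,0,-37.7],"linear": [-0.3196,-0.2086,0.0727],"fingers": 0},
    {"angular": [0,0,-37.7],"linear": [-0.3196,-0.2086,0.0727],"fingers": 0},
    {"angular": [0,0,-37.7],"linear": [-0.3196,-0.2086,0.0727],"fingers": 0},
    {"angular": [0,0,-37.7],"linear": [-0.3196,-0.2086,0.0727],"fingers": 0},
    {"angular": [0,0,-37.7],"linear": [-0.3196,-0.2086,0.0727],"fingers": 0}
  ]
}}

```text
t: 1.73
eef_pos: [0.4429, 0.2811, 0.1494]
tool_rot: [[-0.952, -0.307, -0.0], [-0.307, 0.952, -0.001], [0.0, -0.001, -1.0]]
force: [-0.3, 0.7, 0.2]
grip_width: 0.0881
grasp_force: 0.0
```

```bash
python3 -c "
from h import *
delta(.4412,.2843,.017,108)"
```

```text
t 1.73 at [0.4429 0.2811 0.1494] lin [0.0006 0.0037 0.1324] ang [-0.04 -0.02 -0.11]
```

{"api": "send_rows", "payload": {
  "deltas": [
    {"angular": [0,0,0],"linear": [0,0,0.035],"fingers": 0},
    {"angular": [0,0,0],"linear": [0,0,0.06],"fingers": 0},
    {"angular": [0,0,0],"linear": [0,0,0.06],"fingers": 0},
    {"angular": [0,0,0],"linear": [0,0,0.06],"fingers": 0}
  ]
}}

```text
t: 2.07
eef_pos: [0.4405, 0.2838, 0.0893]
tool_rot: [[-0.951, -0.309, -0.003], [-0.309, 0.951, -0.002], [0.003, -0.001, -1.0]]
force: [-0.2, -0.6, -0.7]
grip_width: 0.0876
grasp_force: 0.0
```

```bash
python3 -c "
from h import *
delta(.4412,.2843,.017,108)
p,d=snapshot('side');cv2.imwrite('pics/s1.png',cv2.resize(p[100:220,200:340,::-1],None,fx=4,fy=4))"
```

```text
t 2.07 at [0.4405 0.2838 0.0893] lin [-0.001   0.0004  0.0723] ang [-0.04 -0.16 -0.02]
```

View pics/s1.png

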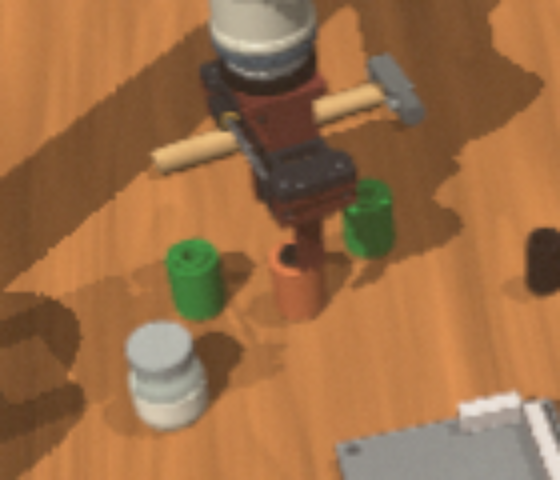

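The gripper is over the brown bobbin (crop (298,280)), with its near finger in front at crop (308,240) and both greens clear. I'll descend and grip.

{"api": "send_rows", "payload": {
  "deltas": [
    {"angular": [0,0,0],"linear": [-0.001,0,0.035],"fingers": 0},
    {"angular": [0,0,0],"linear": [-0.001,0,0.06],"fingers": 0},
    {"angular": [0,0,0],"linear": [-0.001,0,0.072],"fingers": 0},
    {"angular": [0,0,0],"linear": [-0.001,0,0.072],"fingers": 0},
    {"angular": [0,0,0],"linear": [-0.001,0,0.072],"fingers": 1},
    {"angular": [0,0,0],"linear": [-0.001,0,0.072],"fingers": 1},
    {"angular": [0,0,0],"linear": [-0.001,0,0.072],"fingers": 1},
    {"angular": [0,0,0],"linear": [-0.001,0,0.072],"fingers": 1},
    {"angular": [0,0,0],"linear": [-0.001,0,0.072],"fingers": 1},
    {"angular": [0,0,0],"linear": [-0.001,0,0.072],"fingers": 1}
  ],
  "newtons": 20
}}

```text
t: 2.95
eef_pos: [0.4425, 0.2848, 0.0186]
tool_rot: [[-0.951, -0.309, 0.001], [-0.309, 0.951, 0.001], [-0.001, 0.0, -1.0]]
force: [-0.2, 0.6, 0.1]
grip_width: 0.0513
grasp_force: 0.0
```

{"api": "send_rows", "payload": {
  "deltas": [
    {"angular": [0,0,0],"linear": [0,0,0],"fingers": 1},
    {"angular": [0,0,0],"linear": [0,0,0],"fingers": 1},
    {"angular": [0,0,0],"linear": [0,0,0],"fingers": 1}
  ]
}}

```text
t: 3.2
eef_pos: [0.4424, 0.2848, 0.0184]
tool_rot: [[-0.951, -0.309, 0.0], [-0.309, 0.951, 0.0], [-0.001, 0.0, -1.0]]
force: [-0.6, -0.3, 6.3]
grip_width: 0.0461
grasp_force: 20.0
```

{"api": "send_rows", "payload": {
  "deltas": [
    {"angular": [0,0,0],"linear": [0,0,-0.035],"fingers": 1},
    {"angular": [0,0,0],"linear": [0,0,-0.07],"fingers": 1},
    {"angular": [0,0,0],"linear": [0,0,-0.105],"fingers": 1},
    {"angular": [0,0,7],"linear": [0,0,-0.14],"fingers": 1},
    {"angular": [0,0,14],"linear": [0,0,-0.14],"fingers": 1},
    {"angular": [0,0,21],"linear": [0,0,-0.14],"fingers": 1},
    {"angular": [0,0,28],"linear": [0,0,-0.14],"fingers": 1},
    {"angular": [0,0,35],"linear": [0,0,-0.14],"fingers": 1}
  ]
}}

```text
t: 3.87
eef_pos: [0.442, 0.2844, 0.1581]
tool_rot: [[-0.955, 0.298, -0.0], [0.298, 0.955, -0.0], [0.0, -0.0, -1.0]]
force: [-0.1, 0.3, -1.0]
grip_width: 0.046
grasp_force: 20.0
```

```bash
python3 -c "
from h import *
delta(.5713,-.0955,.140,10)"
```

```text
t 3.87 at [0.442  0.2844 0.1581] lin [-0.2367 -0.3241  0.0181] ang [-1.000e-02  0.000e+00  6.265e+01]
```

{"api": "send_rows", "payload": {
  "deltas": [
    {"angular": [0,0,62.7],"linear": [-0.2367,-0.3241,0.018],"fingers": 1},
    {"angular": [0,0,62.7],"linear": [-0.2367,-0.3241,0.018],"fingers": 1},
    {"angular": [0,0,62.7],"linear": [-0.2367,-0.3241,0.018],"fingers": 1},
    {"angular": [0,0,62.7],"linear": [-0.2367,-0.3241,0.018],"fingers": 1},
    {"angular": [0,0,62.7],"linear": [-0.2367,-0.3241,0.018],"fingers": 1},
    {"angular": [0,0,62.7],"linear": [-0.2367,-0.3241,0.018],"fingers": 1},
    {"angular": [0,0,62.7],"linear": [-0.2367,-0.3241,0.018],"fingers": 1},
    {"angular": [0,0,62.7],"linear": [-0.2367,-0.3241,0.018],"fingers": 1},
    {"angular": [0,0,62.7],"linear": [-0.2367,-0.3241,0.018],"fingers": 1},
    {"angular": [0,0,62.7],"linear": [-0.2367,-0.3241,0.018],"fingers": 1}
  ]
}}

```text
t: 4.7
eef_pos: [0.5744, -0.0981, 0.1396]
tool_rot: [[-0.172, 0.985, 0.0], [0.985, 0.172, -0.001], [-0.001, 0.0, -1.0]]
force: [-0.4, 1.1, -0.2]
grip_width: 0.0462
grasp_force: 20.0
```

{"api": "send_rows", "payload": {
  "deltas": [
    {"angular": [0,0,0],"linear": [0,0,0],"fingers": 1},
    {"angular": [0,0,0],"linear": [0,0,0],"fingers": 1},
    {"angular": [0,0,0],"linear": [0,0,0],"fingers": 1},
    {"angular": [0,0,0],"linear": [0,0,0],"fingers": 1}
  ]
}}

```text
t: 5.03
eef_pos: [0.573, -0.0933, 0.1397]
tool_rot: [[-0.18, 0.984, -0.001], [0.984, 0.18, 0.0], [0.001, -0.001, -1.0]]
force: [-0.4, 0.4, -1.2]
grip_width: 0.0457
grasp_force: 20.0
```

```bash
python3 -c "
from h import *
delta(.5713,-.0955,.115,10)
p,d=snapshot('side');np.save('s2d.npy',d);cv2.imwrite('s2.png',p[:,:,::-1]);cv2.imwrite('pics/s2.png',cv2.resize(p[180:270,280:380,::-1],None,fx=6,fy=6,interpolation=2))"
```

```text
t 5.03 at [ 0.573  -0.0933  0.1397] lin [-0.0019 -0.0021  0.0247] ang [-0.06 -0.03  0.38]
```

View pics/s2.png

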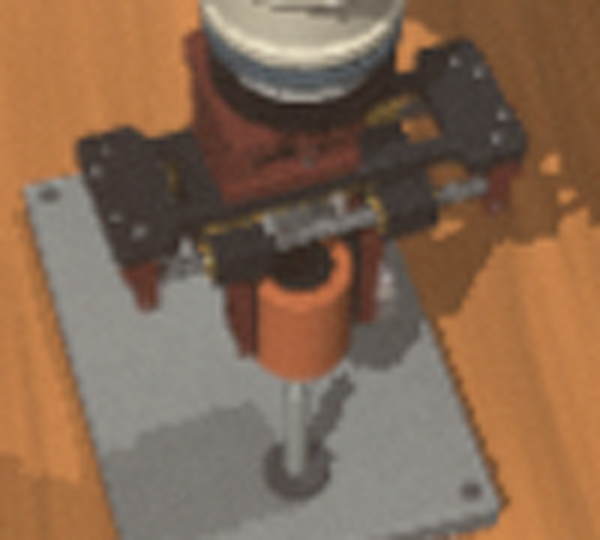

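The bobbin hangs just above the spindle, at crop (304,320), with the spindle at crop column 297, so it sits a few mm too far right (+x). I'll put a number on that.

```bash
python3 - <<'E'
from h import *
from scipy.optimize import least_squares
im=cv2.imread('s2.png');d=np.load('s2d.npy');W=cloud('side',d)
hsv=cv2.cvtColor(im,cv2.COLOR_BGR2HSV);m=np.zeros(d.shape,bool)
ys,xs=np.mgrid[0:400,0:640]
m=(hsv[...,0]<12)&(hsv[...,1]>120)&(hsv[...,2]>110)&(xs>320)&(xs<341)&(ys>215)&(ys<245)
Q=W[m];print(m.sum(),np.round(np.nanpercentile(Q,[5,50,95],axis=0),3).tolist())
for r in range(226,243): 
    c=np.where(m[r])[0]; print(r,c.min() if len(c) else 0,c.max() if len(c) else 0,end='; ')
S=Q[(Q[:,2]<.175)&(Q[:,2]>.12)]
f=least_squares(lambda c:np.hypot(S[:,0]-c[0],S[:,1]-c[1])-.023,[.573,-.093],loss='soft_l1',f_scale=.002);print('\nfit',f.x,len(S))
# silhouette columns predicted for cylinder at candidate
t=np.linspace(0,2*np.pi,73)
def sil(x,y,r,z0,z1): 
    P=np.concatenate([np.c_[x+r*np.cos(t),y+r*np.sin(t),np.full(73,z)] for z in(z0,z1)]);return cv2.convexHull(proj('side',P).astype(np.float32))
for x,y in((.573,-.0933),):
    M=np.zeros((4000,6400),np.uint8);cv2.fillPoly(M,[np.int32((sil(x,y,.023,.1243,.1803)+.5)*10)],1)
    for r in range(226,243): c=np.where(M[r*10+5])[0];print(r,np.round([c.min()/10-.5,c.max()/10-.5],1) if len(c) else 0,end='; ')
g=cv2.cvtColor(im,cv2.COLOR_BGR2GRAY)[244:252,322:338].astype(int);print('\n',g)
print(proj('side',[[.573,-.0933,.026],[.573,-.0933,.075]]))
E
```

```text
227 [[0.555, -0.118, 0.133], [0.572, -0.114, 0.166], [0.592, -0.096, 0.182]]
226 324 338; 227 323 337; 228 323 337; 229 323 336; 230 323 336; 231 323 336; 232 323 336; 233 323 336; 234 323 336; 235 323 336; 236 323 336; 237 323 336; 238 323 336; 239 323 336; 240 324 335; 241 325 334; 242 327 332; 
fit [ 0.57321549 -0.09414102] 142
226 [320.3 337.8]; 227 [320.4 337.8]; 228 [320.4 337.7]; 229 [320.4 337.7]; 230 [320.4 337.7]; 231 [320.4 337.6]; 232 [320.4 337.6]; 233 [320.4 337.5]; 234 [320.5 337.5]; 235 [320.5 337.5]; 236 [320.5 337.4]; 237 [320.5 337.4]; 238 [320.7 337.2]; 239 [321.1 336.8]; 240 [321.7 336.2]; 241 [322.7 335.3]; 242 [324.1 334. ]; 
 [[140 141 140 141 142 125 140 154 119 125 134 138 130 101  89  92]
 [141 138 141 141 140 124 147 154 118 114 133 131 103  90  91  88]
 [139 141 139 142 141 130 145 148 126 118 135 109  91  92  89 103]
 [129 138 141 141 140 129 138 135 121 118 133 106  89  89  87 126]
 [120 131 139 139 138 131 137 137 120 117 125 101  93  91  91 127]
 [120 121 132 138 137 130 137 135 120 116  99  90  89  90 103 130]
 [119 119 128 137 139 133 135 134 118 111  98  92  92  91 125 138]
 [117 117 118 127 136 130 135 132 116  91  89  91  89 105 129 141]]
[[328.87540669 256.53352775]
 [328.94214373 246.81893601]]
```

{"api": "send_rows", "payload": {
  "deltas": [
    {"angular": [0,0,0],"linear": [0,0,0.004],"fingers": 1},
    {"angular": [0,0,0],"linear": [0,0,0.004],"fingers": 1},
    {"angular": [0,0,0],"linear": [0,0,0.004],"fingers": 1},
    {"angular": [0,0,0],"linear": [0,0,0.004],"fingers": 1}
  ]
}}

```text
t: 5.42
eef_pos: [0.5737, -0.0941, 0.1359]
tool_rot: [[-0.18, 0.984, -0.0], [0.984, 0.18, 0.0], [0.0, -0.0, -1.0]]
force: [0.3, 0.2, -0.2]
grip_width: 0.046
grasp_force: 20.0
```

```bash
python3 -c "
from h import *
delta(.5717,-.0953,.100,10)"
```

```text
t 5.42 at [ 0.5737 -0.0941  0.1359] lin [-0.0008 -0.0022  0.0359] ang [-0.01 -0.    0.34]
```

{"api": "send_rows", "payload": {
  "deltas": [
    {"angular": [0,0,0],"linear": [-0.001,-0.002,0],"fingers": 1},
    {"angular": [0,0,0],"linear": [-0.001,-0.002,0.01],"fingers": 1},
    {"angular": [0,0,0],"linear": [-0.001,-0.002,0.02],"fingers": 1},
    {"angular": [0,0,0],"linear": [-0.001,-0.002,0.026],"fingers": 1},
    {"angular": [0,0,0],"linear": [-0.001,-0.002,0.029],"fingers": 1},
    {"angular": [0,0,0],"linear": [-0.001,-0.002,0.032],"fingers": 1},
    {"angular": [0,0,0],"linear": [-0.001,-0.002,0.035],"fingers": 1}
  ]
}}

```text
t: 6.0
eef_pos: [0.572, -0.0959, 0.1004]
tool_rot: [[-0.179, 0.984, -0.0], [0.984, 0.179, 0.0], [0.0, -0.0, -1.0]]
force: [-0.6, 0.2, -0.5]
grip_width: 0.0464
grasp_force: 20.0
```

{"api": "send_rows", "payload": {
  "deltas": [
    {"angular": [0,0,0],"linear": [0,0,0.003],"fingers": 1},
    {"angular": [0,0,0],"linear": [0,0,0.006],"fingers": 1},
    {"angular": [0,0,0],"linear": [0,0,0.009],"fingers": 1},
    {"angular": [0,0,0],"linear": [0,0,0.012],"fingers": 1}
  ]
}}

```text
t: 6.33
eef_pos: [0.5721, -0.0959, 0.0888]
tool_rot: [[-0.179, 0.984, 0.0], [0.984, 0.179, -0.0], [-0.0, 0.0, -1.0]]
force: [0.7, 0.6, -1.1]
grip_width: 0.0464
grasp_force: 20.0
```

```bash
python3 -c "
from h import *
p,d=snapshot('side');cv2.imwrite('pics/s3.png',cv2.resize(p[200:270,290:370,::-1],None,fx=6,fy=6,interpolation=2))"
```

```text
(no output)
```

View pics/s3.png

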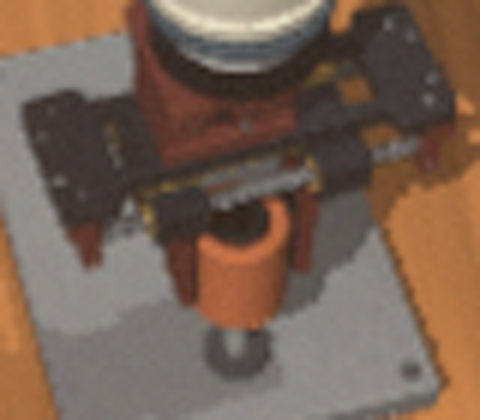

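The bobbin at crop (240,290) is threaded on the spindle; the seat ring shows concentric below it at (237,350). I'll lower it to the seat, where TCP z should be about 0.044.

{"api": "send_rows", "payload": {
  "deltas": [
    {"angular": [0,0,0],"linear": [0,0,0.008],"fingers": 1},
    {"angular": [0,0,0],"linear": [0,0,0.016],"fingers": 1},
    {"angular": [0,0,0],"linear": [0,0,0.024],"fingers": 1},
    {"angular": [0,0,0],"linear": [0,0,0.032],"fingers": 1},
    {"angular": [0,0,0],"linear": [0,0,0.039],"fingers": 1},
    {"angular": [0,0,0],"linear": [0,0,0.042],"fingers": 1},
    {"angular": [0,0,0],"linear": [0,0,0.044],"fingers": 1},
    {"angular": [0,0,0],"linear": [0,0,0.044],"fingers": 1}
  ]
}}

```text
t: 7.05
eef_pos: [0.5719, -0.0959, 0.0448]
tool_rot: [[-0.179, 0.984, -0.001], [0.984, 0.179, 0.0], [0.0, -0.001, -1.0]]
force: [0.1, -0.2, -1.3]
grip_width: 0.0459
grasp_force: 20.0
```

Just shy of the seat, so I'll press lightly.

{"api": "send_rows", "payload": {
  "deltas": [
    {"angular": [0,0,0],"linear": [0,0,0.001],"fingers": 1},
    {"angular": [0,0,0],"linear": [0,0,0.002],"fingers": 1},
    {"angular": [0,0,0],"linear": [0,0,0.002],"fingers": 1}
  ]
}}

```text
t: 7.3
eef_pos: [0.5723, -0.0959, 0.0443]
tool_rot: [[-0.179, 0.984, 0.0], [0.984, 0.179, -0.0], [-0.0, 0.0, -1.0]]
force: [-4.4, 0.2, 11.7]
grip_width: 0.0461
grasp_force: 20.0
```

Seated: TCP is at 0.0443 and pressing with about 12 N. Release.

{"api": "send_rows", "payload": {
  "deltas": [
    {"angular": [0,0,0],"linear": [0,0,0],"fingers": 0},
    {"angular": [0,0,0],"linear": [0,0,0],"fingers": 0},
    {"angular": [0,0,0],"linear": [0,0,0],"fingers": 0},
    {"angular": [0,0,0],"linear": [0,0,0],"fingers": 0},
    {"angular": [0,0,0],"linear": [0,0,0],"fingers": 0},
    {"angular": [0,0,0],"linear": [0,0,0],"fingers": 0},
    {"angular": [0,0,0],"linear": [0,0,0],"fingers": 0},
    {"angular": [0,0,0],"linear": [0,0,0],"fingers": 0}
  ]
}}

```text
t: 7.97
eef_pos: [0.572, -0.0959, 0.0429]
tool_rot: [[-0.179, 0.984, -0.0], [0.984, 0.179, 0.0], [0.0, -0.0, -1.0]]
force: [0.3, 0.5, 0.8]
grip_width: 0.0876
grasp_force: 0.0
```

{"api": "send_rows", "payload": {
  "deltas": [
    {"angular": [0,0,0],"linear": [0,0,-0.03],"fingers": 0},
    {"angular": [0,0,0],"linear": [0,0,-0.06],"fingers": 0},
    {"angular": [0,0,0],"linear": [0,0,-0.09],"fingers": 0},
    {"angular": [0,0,0],"linear": [0,0,-0.11],"fingers": 0},
    {"angular": [0,0,0],"linear": [0,0,-0.11],"fingers": 0}
  ]
}}

```text
t: 8.38
eef_pos: [0.5748, -0.0964, 0.1575]
tool_rot: [[-0.179, 0.984, 0.008], [0.984, 0.179, -0.001], [-0.003, 0.007, -1.0]]
force: [0.8, 0.1, -0.3]
grip_width: 0.0878
grasp_force: 0.0
```

```bash
python3 -c "
from h import *
delta(.506,-.3014,.150,-8.1)"
```

```text
t 8.38 at [ 0.5748 -0.0964  0.1575] lin [-0.1894 -0.1044  0.0073] ang [ 0.43  0.09 18.4 ]
```

{"api": "send_rows", "payload": {
  "deltas": [
    {"angular": [0,0,18.4],"linear": [-0.189,-0.102,0.003],"fingers": 0},
    {"angular": [0,0,18.4],"linear": [-0.189,-0.102,0.003],"fingers": 0},
    {"angular": [0,0,18.4],"linear": [-0.189,-0.102,0.003],"fingers": 0},
    {"angular": [0,0,18.4],"linear": [-0.189,-0.102,0.003],"fingers": 0},
    {"angular": [0,0,18.4],"linear": [-0.189,-0.102,0.003],"fingers": 0},
    {"angular": [0,0,18.4],"linear": [-0.189,-0.102,0.003],"fingers": 0},
    {"angular": [0,0,18.4],"linear": [-0.189,-0.102,0.003],"fingers": 0},
    {"angular": [0,0,18.4],"linear": [-0.189,-0.102,0.003],"fingers": 0},
    {"angular": [0,0,18.4],"linear": [-0.189,-0.102,0.003],"fingers": 0}
  ]
}}

```text
t: 9.13
eef_pos: [0.5055, -0.2987, 0.1494]
tool_rot: [[0.14, 0.99, -0.001], [0.99, -0.14, 0.001], [0.001, -0.001, -1.0]]
force: [0.9, -0.8, -1.0]
grip_width: 0.0876
grasp_force: 0.0
```

```bash
python3 - <<'E'
from h import *
delta(.506,-.3014,.030,-8.1)
p,d=snapshot('side');W=cloud('side',d);X=W.reshape(-1,3)
m=(np.hypot(X[:,0]-.572,X[:,1]+.0957)<.035)&(X[:,2]>.03)
Q=X[m];print('bobbin z',np.round(np.percentile(Q[:,2],[5,50,90,97,99]),4))
T=Q[(Q[:,2]>.078)&(Q[:,2]<.094)];print(rect(T))
cv2.imwrite('pics/s4.png',cv2.resize(p[200:360,260:400,::-1],None,fx=3.5,fy=3.5,interpolation=2))
E
```

```text
t 9.13 at [ 0.5055 -0.2987  0.1494] lin [-0.0027  0.001   0.1194] ang [-0.06 -0.04  0.05]
bobbin z [0.0378 0.0795 0.0873 0.088  0.0884]
(array([ 588.7, -101.3]), array([37.7, 11.2]), 80.37)
```

View pics/s4.png

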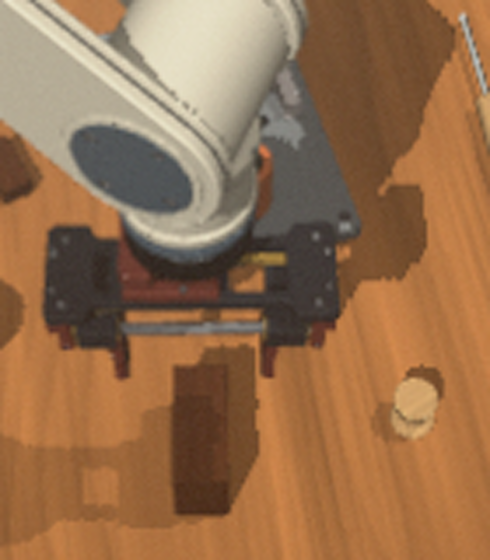

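The blank (crop (202,440)) lies between the open fingers and the reel (414,408) is clear. The bobbin's top is at 0.088, so it is seated. I'll descend and grip.

{"api": "send_rows", "payload": {
  "deltas": [
    {"angular": [0,0,0],"linear": [-0.001,0.001,0.035],"fingers": 0},
    {"angular": [0,0,0],"linear": [-0.001,0.001,0.07],"fingers": 0},
    {"angular": [0,0,0],"linear": [-0.001,0.001,0.1],"fingers": 0},
    {"angular": [0,0,0],"linear": [-0.001,0.001,0.12],"fingers": 0},
    {"angular": [0,0,0],"linear": [-0.001,0.001,0.12],"fingers": 0},
    {"angular": [0,0,0],"linear": [-0.001,0.001,0.12],"fingers": 1},
    {"angular": [0,0,0],"linear": [-0.001,0.001,0.12],"fingers": 1},
    {"angular": [0,0,0],"linear": [-0.001,0.001,0.12],"fingers": 1},
    {"angular": [0,0,0],"linear": [-0.001,0.001,0.12],"fingers": 1},
    {"angular": [0,0,0],"linear": [-0.001,0.001,0.12],"fingers": 1}
  ],
  "newtons": 40
}}

```text
t: 10.02
eef_pos: [0.5071, -0.3016, 0.0314]
tool_rot: [[0.141, 0.99, 0.002], [0.99, -0.141, -0.001], [-0.001, 0.002, -1.0]]
force: [-0.5, -0.2, -0.3]
grip_width: 0.0579
grasp_force: 0.0
```

{"api": "send_rows", "payload": {
  "deltas": [
    {"angular": [0,0,0],"linear": [0,0,0],"fingers": 1},
    {"angular": [0,0,0],"linear": [0,0,0],"fingers": 1},
    {"angular": [0,0,0],"linear": [0,0,0],"fingers": 1},
    {"angular": [0,0,0],"linear": [0,0,0],"fingers": 1}
  ]
}}

```text
t: 10.35
eef_pos: [0.5065, -0.3014, 0.0304]
tool_rot: [[0.141, 0.99, 0.001], [0.99, -0.141, -0.0], [-0.0, 0.001, -1.0]]
force: [0.0, -0.1, 4.9]
grip_width: 0.0396
grasp_force: 40.0
```

{"api": "send_rows", "payload": {
  "deltas": [
    {"angular": [0,0,0],"linear": [0,0,-0.03],"fingers": 1},
    {"angular": [0,0,0],"linear": [0,0,-0.06],"fingers": 1},
    {"angular": [0,0,0],"linear": [0,0,-0.1],"fingers": 1},
    {"angular": [0,0,0],"linear": [0,0,-0.14],"fingers": 1},
    {"angular": [0,0,0],"linear": [0,0,-0.14],"fingers": 1},
    {"angular": [0,0,0],"linear": [0,0,-0.14],"fingers": 1}
  ]
}}

```text
t: 10.85
eef_pos: [0.5073, -0.3019, 0.172]
tool_rot: [[0.141, 0.99, 0.004], [0.99, -0.141, -0.002], [-0.002, 0.004, -1.0]]
force: [-0.6, -0.8, -3.1]
grip_width: 0.0403
grasp_force: 40.0
```

```bash
python3 -c "
from h import *
delta(.5828,.0445,.170,6.9)"
```

```text
t 10.85 at [ 0.5073 -0.3019  0.172 ] lin [0.3536 0.0259 0.0014] ang [  0.22   0.13 -15.  ]
```

{"api": "send_rows", "payload": {
  "deltas": [
    {"angular": [0,0,-15],"linear": [0.3536,0.0259,0],"fingers": 1},
    {"angular": [0,0,-15],"linear": [0.3536,0.0259,0],"fingers": 1},
    {"angular": [0,0,-15],"linear": [0.3536,0.0259,0],"fingers": 1},
    {"angular": [0,0,-15],"linear": [0.3536,0.0259,0],"fingers": 1},
    {"angular": [0,0,-15],"linear": [0.3536,0.0259,0],"fingers": 1},
    {"angular": [0,0,-15],"linear": [0.3536,0.0259,0],"fingers": 1},
    {"angular": [0,0,-15],"linear": [0.3536,0.0259,0],"fingers": 1},
    {"angular": [0,0,-15],"linear": [0.3536,0.0259,0],"fingers": 1},
    {"angular": [0,0,-15],"linear": [0.3536,0.0259,0],"fingers": 1},
    {"angular": [0,0,-15],"linear": [0.3536,0.0259,0],"fingers": 1}
  ]
}}

```text
t: 11.68
eef_pos: [0.5809, 0.0494, 0.1673]
tool_rot: [[-0.124, 0.992, -0.004], [0.992, 0.124, 0.001], [0.001, -0.003, -1.0]]
force: [0.2, 0.6, -2.8]
grip_width: 0.0395
grasp_force: 40.0
```

{"api": "send_rows", "payload": {
  "deltas": [
    {"angular": [0,0,0],"linear": [0,0,0],"fingers": 1},
    {"angular": [0,0,0],"linear": [0,0,0.03],"fingers": 1},
    {"angular": [0,0,0],"linear": [0,0,0.06],"fingers": 1},
    {"angular": [0,0,0],"linear": [0,0,0.06],"fingers": 1},
    {"angular": [0,0,0],"linear": [0,0,0.06],"fingers": 1}
  ]
}}

```text
t: 12.1
eef_pos: [0.5794, 0.0439, 0.1078]
tool_rot: [[-0.119, 0.993, -0.006], [0.993, 0.119, -0.001], [0.0, -0.006, -1.0]]
force: [0.1, 0.2, -2.4]
grip_width: 0.0403
grasp_force: 40.0
```

```bash
python3 - <<'E'
from h import *
delta(.5828,.0445,.052,6.9)
p,d=snapshot('side');X=cloud('side',d).reshape(-1,3)
m=(abs(X[:,2]-.0409-.0817)<.2)
cv2.imwrite('pics/s5.png',cv2.resize(p[160:270,270:400,::-1],None,fx=4.5,fy=4.5,interpolation=2))
E
```

```text
t 12.1 at [0.5794 0.0439 0.1078] lin [0.0002 0.0038 0.0558] ang [-0.35 -0.01 -0.08]
```

View pics/s5.png

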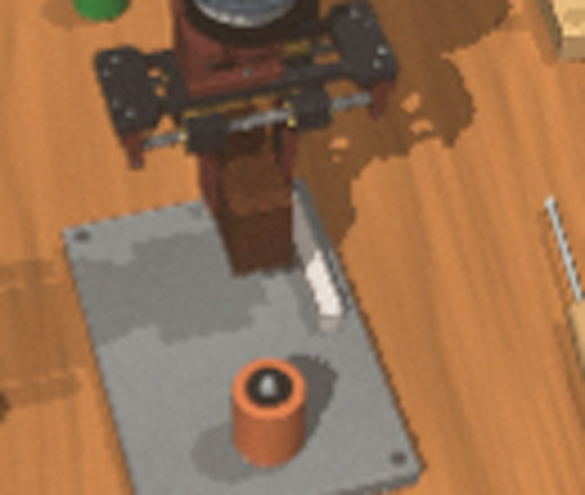

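The bobbin is seated with the spindle tip showing at crop (268,383). The blank hangs left of the fence, at (250,230), clear of fence and stop. I'll lower it.

{"api": "send_rows", "payload": {
  "deltas": [
    {"angular": [0,0,0],"linear": [0,0.001,0.02],"fingers": 1},
    {"angular": [0,0,0],"linear": [0,0.001,0.036],"fingers": 1},
    {"angular": [0,0,0],"linear": [0,0.001,0.048],"fingers": 1},
    {"angular": [0,0,0],"linear": [0,0.001,0.052],"fingers": 1},
    {"angular": [0,0,0],"linear": [0,0.001,0.054],"fingers": 1},
    {"angular": [0,0,0],"linear": [0,0.001,0.055],"fingers": 1}
  ]
}}

```text
t: 12.65
eef_pos: [0.5833, 0.0452, 0.0556]
tool_rot: [[-0.12, 0.993, 0.001], [0.993, 0.12, 0.0], [-0.0, 0.001, -1.0]]
force: [-0.3, 0.0, -2.2]
grip_width: 0.0396
grasp_force: 40.0
```

{"api": "send_rows", "payload": {
  "deltas": [
    {"angular": [0,0,0],"linear": [0,0,0.001],"fingers": 1},
    {"angular": [0,0,0],"linear": [0,0,0.002],"fingers": 1},
    {"angular": [0,0,0],"linear": [0,0,0.002],"fingers": 1}
  ]
}}

```text
t: 12.9
eef_pos: [0.5831, 0.0454, 0.0535]
tool_rot: [[-0.12, 0.993, 0.001], [0.993, 0.12, 0.0], [-0.0, 0.001, -1.0]]
force: [0.4, -0.6, -1.7]
grip_width: 0.0399
grasp_force: 40.0
```

{"api": "send_rows", "payload": {
  "deltas": [
    {"angular": [0,0,0],"linear": [0,0,0.001],"fingers": 1},
    {"angular": [0,0,0],"linear": [0,0,0.002],"fingers": 1},
    {"angular": [0,0,0],"linear": [0,0,0.003],"fingers": 1},
    {"angular": [0,0,0],"linear": [0,0,0.003],"fingers": 1}
  ]
}}

```text
t: 13.23
eef_pos: [0.5829, 0.0454, 0.0504]
tool_rot: [[-0.12, 0.993, 0.0], [0.993, 0.12, 0.0], [-0.0, 0.0, -1.0]]
force: [-0.7, -0.0, 2.7]
grip_width: 0.04
grasp_force: 40.0
```

On the plate. Now I'll push towards the fence (tool +y).

{"api": "send_rows", "payload": {
  "deltas": [
    {"angular": [0,0,0],"linear": [0,0.003,0],"fingers": 1},
    {"angular": [0,0,0],"linear": [0,0.006,0],"fingers": 1},
    {"angular": [0,0,0],"linear": [0,0.008,0],"fingers": 1},
    {"angular": [0,0,0],"linear": [0,0.009,0],"fingers": 1},
    {"angular": [0,0,0],"linear": [0,0.009,0],"fingers": 1}
  ]
}}

```text
t: 13.65
eef_pos: [0.5914, 0.0464, 0.0504]
tool_rot: [[-0.12, 0.993, -0.001], [0.993, 0.12, -0.0], [-0.0, -0.001, -1.0]]
force: [-3.4, -0.7, 6.1]
grip_width: 0.0398
grasp_force: 40.0
```

{"api": "send_rows", "payload": {
  "deltas": [
    {"angular": [0,0,0],"linear": [0,0.002,0],"fingers": 1},
    {"angular": [0,0,0],"linear": [0,0.004,0],"fingers": 1},
    {"angular": [0,0,0],"linear": [0,0.004,0],"fingers": 1},
    {"angular": [0,0,0],"linear": [0,0.004,0],"fingers": 1}
  ]
}}

```text
t: 13.98
eef_pos: [0.595, 0.0469, 0.0504]
tool_rot: [[-0.12, 0.993, -0.001], [0.993, 0.12, 0.0], [0.0, -0.001, -1.0]]
force: [-5.0, 0.3, 7.4]
grip_width: 0.0397
grasp_force: 40.0
```

{"api": "send_rows", "payload": {
  "deltas": [
    {"angular": [0,0,0],"linear": [0,0.001,0],"fingers": 1},
    {"angular": [0,0,0],"linear": [0,0.002,0],"fingers": 1},
    {"angular": [0,0,0],"linear": [0,0.002,0],"fingers": 1},
    {"angular": [0,0,0],"linear": [0,0.002,0],"fingers": 1}
  ]
}}

```text
t: 14.32
eef_pos: [0.5951, 0.0469, 0.0504]
tool_rot: [[-0.119, 0.993, -0.005], [0.993, 0.119, -0.0], [0.0, -0.005, -1.0]]
force: [-10.8, -1.4, 14.6]
grip_width: 0.0399
grasp_force: 40.0
```

Fence contact at the predicted place. I'll ease off the downward force and push towards the stop (tool +x).

{"api": "send_rows", "payload": {
  "deltas": [
    {"angular": [0,0,0],"linear": [0,-0.001,-0.001],"fingers": 1},
    {"angular": [0,0,0],"linear": [0.003,-0.001,-0.001],"fingers": 1},
    {"angular": [0,0,0],"linear": [0.006,-0.001,-0.001],"fingers": 1},
    {"angular": [0,0,0],"linear": [0.009,-0.001,-0.001],"fingers": 1},
    {"angular": [0,0,0],"linear": [0.009,-0.001,-0.001],"fingers": 1}
  ]
}}

```text
t: 14.73
eef_pos: [0.594, 0.0558, 0.0505]
tool_rot: [[-0.12, 0.993, -0.003], [0.993, 0.12, -0.001], [-0.0, -0.003, -1.0]]
force: [-6.7, -4.1, 2.2]
grip_width: 0.04
grasp_force: 40.0
```

{"api": "send_rows", "payload": {
  "deltas": [
    {"angular": [0,0,0],"linear": [0.002,0,0],"fingers": 1},
    {"angular": [0,0,0],"linear": [0.004,0,0],"fingers": 1},
    {"angular": [0,0,0],"linear": [0.004,0,0],"fingers": 1},
    {"angular": [0,0,0],"linear": [0.004,0,0],"fingers": 1}
  ]
}}

```text
t: 15.07
eef_pos: [0.5937, 0.0579, 0.0506]
tool_rot: [[-0.12, 0.993, -0.003], [0.993, 0.12, -0.003], [-0.002, -0.003, -1.0]]
force: [-5.3, -12.7, 3.1]
grip_width: 0.04
grasp_force: 40.0
```

{"api": "send_rows", "payload": {
  "deltas": [
    {"angular": [0,0,0],"linear": [0,0.001,0],"fingers": 1},
    {"angular": [0,0,0],"linear": [0.001,0.003,0],"fingers": 1},
    {"angular": [0,0,0],"linear": [0.001,0.003,0],"fingers": 1},
    {"angular": [0,0,0],"linear": [0.001,0.003,0],"fingers": 1}
  ]
}}

```text
t: 15.4
eef_pos: [0.5938, 0.058, 0.0506]
tool_rot: [[-0.121, 0.993, -0.009], [0.993, 0.121, -0.005], [-0.003, -0.009, -1.0]]
force: [-14.5, -18.1, 12.6]
grip_width: 0.0395
grasp_force: 40.0
```

```bash
python3 - <<'E'
from h import *
s=get_state();print(s['force'],s['moment'],s['tool_rot'],s['grip_width'])
for n in("top","side"):
    p,d=snapshot(n);X=cloud(n,d).reshape(-1,3)
    m=(abs(X[:,2]-.084)<.004)&(np.hypot(X[:,0]-.594,X[:,1]-.058)<.055);print(n,m.sum(),rect(X[m]) if m.sum()>20 else '')
    if n=="side":
        a=np.deg2rad(6.9);R=np.array([[np.cos(a),-np.sin(a)],[np.sin(a),np.cos(a)]])
        Q=X[m][:,:2]
        U=(Q-[.5932,.058])@R;b=U[:,1]<-.035;print('end strip',np.round(np.percentile(U[b],[1,50,99],axis=0),4).tolist())
    m=(np.hypot(X[:,0]-.572,X[:,1]+.0957)<.022)&(X[:,2]>.07);print('bobbin top',np.round(np.percentile(X[m,2],[50,90,97]),4))
E
```

```text
[-14.53780202 -18.05256996  12.63748819] [-3.26913294  2.40108222 -0.23467701] [[-0.12058715  0.99266298 -0.00888573]
 [ 0.9926969   0.12055089 -0.00451131]
 [-0.00340702 -0.00936484 -0.99995034]] 0.039526499925632855
top 0 
bobbin top [0.0848 0.0883 0.0904]
side 233 (array([593.3,  53.8]), array([55. , 92.5]), 19.28)
end strip [[-0.0191, -0.0476], [-0.0019, -0.0419], [0.0193, -0.0351]]
bobbin top [0.086  0.0897 0.0912]
```

Contact on both, but the tool leans 0.5° under the push. I'll level it and reduce the downward load.

{"api": "send_rows", "payload": {
  "deltas": [
    {"angular": [-0.4,0.2,0],"linear": [0,0,-0.0005],"fingers": 1},
    {"angular": [-0.8,0.3,0],"linear": [0,0.0005,-0.0007],"fingers": 1},
    {"angular": [-0.8,0.3,0],"linear": [0,0.0005,-0.0007],"fingers": 1},
    {"angular": [-0.8,0.3,0],"linear": [0,0.0005,-0.0007],"fingers": 1}
  ]
}}

```text
t: 15.83
eef_pos: [0.5937, 0.058, 0.0504]
tool_rot: [[-0.121, 0.993, 0.003], [0.993, 0.121, 0.002], [0.002, 0.003, -1.0]]
force: [-12.5, -18.3, 6.6]
grip_width: 0.0398
grasp_force: 40.0
```

{"api": "send_rows", "payload": {
  "deltas": [
    {"angular": [0,0,0],"linear": [0,0.0007,0],"fingers": 1},
    {"angular": [0,0,0],"linear": [0,0.0007,0],"fingers": 1},
    {"angular": [0,0,0],"linear": [0,0.0007,0],"fingers": 1},
    {"angular": [0,0,0],"linear": [0,0.0007,0],"fingers": 1},
    {"angular": [0,0,0],"linear": [0,0.0007,0],"fingers": 1},
    {"angular": [0,0,0],"linear": [0,0.0007,0],"fingers": 1}
  ]
}}

```text
t: 16.33
eef_pos: [0.5937, 0.058, 0.0504]
tool_rot: [[-0.121, 0.993, 0.002], [0.993, 0.121, 0.002], [0.002, 0.002, -1.0]]
force: [-14.4, -18.1, 9.3]
grip_width: 0.0398
grasp_force: 40.0
```

Steady, level and pressed against both, so I'm handing in.

```bash
python3 -c "
from bench import *
print(hand_in())"
```

```text
the job is handed in; nothing more can be done
None
```

I handed the job in at about 16 s: the bobbin is released and down on its seat, and the blank is held in the corner, pressing the fence and end stop with about 16 N each.

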